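Angle the chopstick case past the post into its bay

TASK

Put the long red chopstick case away in the railed bay on top of the shelf by pushing it with the fingertips only: never pick it up. The white post in front of the bay leaves too little room to go straight in, so slide and turn the case by its ends until one end goes in behind the post, swing the other end in after it, and push both ends fully home so that the case lies flat along the back rail. Keep the drawer shut and leave the jar, the spice bottle, the cooker weight and the spoons where they stand.

Things in the scene. Friction and masses are not known exactly. Their poses are not given: they have to be found in the camera images.
- bay (a point): Middle of the robot-side face of the bay's dark back rail, at shelf-top height (100 mm above the work surface). x points away from the robot, square to the rail; y along the rail; z up. Inside, the bay is 265 mm long (y -132.5 to +132.5 mm), 50 mm deep (x -50 to 0), cork-coloured; back rail and the cheek at each end are 12 mm thick, 24 mm high; the front is open but for the post.
- shelf: The fixed wooden shelf unit, 380 mm deep, 680 wide, 100 high, turned up to 0.15 rad. Origin at the centre of its underside, axes as the bay's, which lies at x = +120 mm, y = 0. In front of the bay its level top is clear.
- post: Fixed upright white post, 20 mm across, 40 mm high, in front of the bay: centre at x = -60 mm and either y = +50 or y = -50 mm in the bay's frame (varies from start to start). The gap from it to the farther cheek is 172.5 mm. A flat dark plug, flush with the top, fills the other hole. Origin at its foot, on the shelf top.
- case: Closed chopstick case, a red straight box with a pale inlay on top and two thin brass bands, 220 mm long, 26 mm wide, 22 mm high, about 0.16 kg, loose on the shelf top in front of the bay, roughly along it. Origin at the centre of its underside; x along its length, y across, z up. It slides with ordinary wood friction and stays where it is left.
- case_end1 (a point): Centre of the case's end face at its +x end, 110 mm from the middle, 11 mm above its underside.
- case_end2 (a point): Centre of the case's end face at its -x end, 110 mm from the middle, 11 mm above its underside.
- jar: Ceramic ginger jar, white with blue lid and band, 84 mm across, 121 mm high, beside the bay at one end. Origin at the centre of its underside. To be left alone.
- bottle: Small clear plastic spice bottle with green cap, 44 mm across, 95 mm high, beside the bay at the other end. Origin at the centre of its underside. To be left alone.
- weight: Stainless pressure cooker weight, 32 mm across, 40 mm high, standing behind the back rail. Origin at the centre of its underside. To be left alone.
- spoons: Steel measuring spoon set on a ring, lying behind the back rail, about 120 mm long, 50 mm wide, 9 mm high. Origin at the middle of its underside. To be left alone.
- shelf_drawer0 (a joint): The drawer in the shelf's front (robot side), with a round brass knob at its middle standing 35 mm out: slide in m, 0 shut, growing as it opens. To stay shut.
Mind the look-alikes: they are no part of the job. Leave any green look-alike of the case alone.

How it is judged:
On the way:
1. one end of the case is inside the bay while the other end is still outside in front of it (((x of case_end1 in the frame of bay above -0.042 m and x of case_end2 in the frame of bay below -0.06 m) or (x of case_end2 in the frame of bay above -0.042 m and x of case_end1 in the frame of bay below -0.06 m))), for 0.1 s.
At the end, for the whole second after the job is handed in: The case lies in the bay, down on the shelf top, at rest, both ends within 8 mm of the back rail and between the cheeks; jar, bottle, weight and spoons upright within 20 mm of where they stood; the drawer shut within 10 mm (x of case_end1 in the frame of bay between -0.021 and 0 m and y of case_end1 in the frame of bay between -0.14 and 0.14 m and x of case_end2 in the frame of bay between -0.021 and 0 m and y of case_end2 in the frame of bay between -0.14 and 0.14 m and z of case in the frame of bay below 0.004 m and angle between case's own z axis and vertical below 0.1 rad and linear speed of case below 0.01 m/s and angular speed of case below 0.05 rad/s and distance of each of jar, bottle, weight, spoons from where it was at the start of the episode below 0.02 m and angle between each of jar, bottle, weight, spoons's own z axis and vertical below 0.2 rad and value of joint shelf_drawer0 below 0.01 m); the robot touches nothing.
It fails at once if the case is lifted off the shelf top (by more than 12 mm) or tipped (z of case in the frame of bay above 0.012 m or angle between case's own z axis and vertical above 0.25 rad).
It fails at once if a bystander is moved more than 20 mm or knocked over (distance of any of jar, bottle, weight, spoons from where it was at the start of the episode above 0.02 m or angle between any of jar, bottle, weight, spoons's own z axis and vertical above 0.3 rad).
It fails at once if the drawer is pulled open (value of joint shelf_drawer0 above 0.01 m).
It also fails if it takes over 64 s, if anything falls off the work surface, if the arm or the gripper's body presses on something with over 40 N, if the wrist force passes 120 N, or if a joint passes its speed limit or range.

ROBOT

A 6-joint arm with a two-finger parallel gripper is mounted at the origin on the work surface. World frame = base frame: x ahead of the robot, y to its left, z up, the work surface at z = 0. Lengths are in m, angles in rad, forces in N, time in s.
With the tool pointing down it reaches from about 0.275 to 0.75 m from the base axis. Payload 10.2 kg.
Tool frame: the origin (TCP) lies midway between the tips of the shut fingers; the grasp point (between the pads) lies 19 mm behind it; y points along the fingers, z is the direction in which the jaws open and shut, and the axes are right-handed (so a half turn about y gives the same grasp; the last joint's range is limited). The gripper opens to 85 mm and grips with 20 to 120 N. Pads are 22 mm wide; open, the fingers measure 114 mm over their backs; the gripper's body (76 mm by 85 mm) begins 54 mm behind the grasp point. The pads swing forward as they close: fully open they stand 13 mm farther back than shut.
Start: joints at [-1.526, 0.313, 1.498, -0, 1.331, -0.223], TCP at [0.139, -0.506, 0.231] pointing down, gripper open.
Joint ranges: [-2.94, 2.94], [-0.97, 2.17], [0.19, 2.56], [-1.23, 4.37], [0.02, 3.11], [-2.88, 2.88]. Speed limits (rad/s): [2.39, 2.39, 3.01, 3.14, 3.14, 3.14].

INTERFACE

Orientations are given as a 3x3 rotation matrix whose columns are the frame's x, y, z axes.
In Python, from bench import ctrl gives the robot as it stands.
- The arm moves only by the tool play_rows, never from a script. Its argument "increments" is a list of rows, each an object with "dp": the shift along the tool's x, y, z in m, a list of three; "dr": the turn, a rotation vector about the tool's x, y, z in degrees, a list of three. In form: [{"dp": [x, y, z], "dr": [ax, ay, az]}, ...]. A call has exactly 8 rows; each row is the pose to reach, as a shift and turn from the pose measured when the call began, along the tool's axes at that moment; what a row does not reach only later rows make up. A row lasts 1/10 s, in which the tool goes at most 50 mm and 8.59 degrees, less where a joint would pass 70% of its speed; a pose out of reach is approached as far as the arm can. A call with a gripper value outside its range is refused whole. "hand" is the opening, from 0 (shut) to 1 (fully open), set as the call begins (left out, the last holds). The fingers move at their own pace and stop on an object; "force" is the grip in N (left out, the last holds). Time passes only in rows, so rows that repeat a pose let the fingers close, or fill a call up. It gives the time, the measured TCP pose, the force and the opening at its end, in the units of the state.
- ctrl.get_state(): the state, without advancing time (a new reading comes with each control period).
- ctrl.get_image(name): name is "side" or "top" or "wrist"; returns a dict with "color" (420x560x3 uint8, red, green, blue), "z_map" (420x560 float32, m along the optical axis (not along the pixel's ray), 0 where there is no reading), "fovy" (degrees; the focal length in pixels is half the picture's height over the tangent of half this angle, whatever the lens; pixels are square), "cx", "cy" (the principal point, pixels), "pose" (4x4, takes a point from camera to world coordinates). Camera axes: x right, y down, z forward; pixel columns grow to the right and rows downward; lengths in m; the calibration is good to about 2 mm. A picture is of the moment at which its call begins.
- ctrl.job_done(): hands the job in, once; it reports no verdict.
The state is a dict: "time_s": time; "q": joint angles; "joint_velocities": joint speeds; "tau": joint torques, N m; "tool_pos": TCP position; "tcp_rot": TCP orientation; "force": force on the tool from outside, world axes, zero at the start; "ft_torque": the same for the moment, N m; "grip_width": finger opening in m.
Only numpy, scipy, OpenCV 4.12 (cv2) and the standard library are available. Lean on these libraries where they do the work, as an engineer would, in place of code of your own. Each camera call takes 0.05 s, during which the arm holds its last target.

## Working session

There is one attempt and no reset: what is moved stays moved. The work goes in short steps, Python scripts to look and compute and a tool call to move; the robot and the scene stay as the last step left them, time stands still between calls to the robot, and variables do not carry over. Pictures are saved under pics/ and viewed, and the job is handed in when it is done.

Besides the shell and the picture viewer there is one more tool, called after "Emit:" in YAML: its name, and indented under it one key for each argument. play_rows: Moves the arm, as the interface text tells. Its arguments: {"type":"object","properties":{"increments":{"type":"array"},"hand":{"type":"number"},"force":{"type":"number"}},"required":["increments"]}

```bash
ls; mkdir -p pics
cat > h.py <<'E'
import numpy as np, cv2
from bench import ctrl
def grab(n,tag):
    d=ctrl.get_image(n); cv2.imwrite(f'pics/{tag}.png',d['color'][:,:,::-1]); np.save(f'pics/{tag}.npy',d,allow_pickle=True); return d
def ld(tag): return np.load(f'pics/{tag}.npy',allow_pickle=True).item()
def f(d): return 210/np.tan(np.radians(d['fovy'])/2)
def ray(d,u,v):
    r=np.stack([(np.asarray(u,float)-d['cx'])/f(d),(np.asarray(v,float)-d['cy'])/f(d),np.ones(np.shape(u))],-1)
    return r@d['pose'][:3,:3].T, d['pose'][:3,3]
def onz(d,u,v,z):
    r,o=ray(d,u,v); t=(z-o[2])/r[...,2]; return o+r*t[...,None]
def pt(d,u,v):
    r,o=ray(d,u,v); z=d['z_map'][np.asarray(v,int),np.asarray(u,int)]; return o+r*np.asarray(z)[...,None]
E
python3 - <<'E'
from h import *
for n in ['top','side','wrist']:
    d=grab(n,n+'0'); print(n,d['fovy'],d['cx'],d['cy'],d['pose'].round(3).tolist())
s=ctrl.get_state(); print(s)
E
```

```text
pics
top 50.03884171582162 285.0558369194456 211.60526411873028 [[-0.027, -0.992, 0.12, 0.349], [-1.0, 0.027, -0.003, 0.018], [-0.0, -0.12, -0.993, 1.093], [0.0, 0.0, 0.0, 1.0]]
side 44.2899066382884 276.2442599275343 210.4416644152161 [[0.884, -0.251, 0.395, 0.002], [-0.468, -0.474, 0.746, -0.893], [0.0, -0.844, -0.536, 0.732], [0.0, 0.0, 0.0, 1.0]]
wrist 71.50721438192745 279.29327679397863 209.09602102293246 [[0.264, -0.917, -0.299, 0.216], [-0.964, -0.252, -0.08, -0.485], [-0.002, 0.31, -0.951, 0.372], [0.0, 0.0, 0.0, 1.0]]
{'time_s': 0.15, 'q': array([-1.52639413e+00,  3.13314835e-01,  1.49823779e+00,  3.01342986e-06,
        1.33100557e+00, -2.23377850e-01]), 'joint_velocities': array([-1.34663615e-03, -1.45993433e-05, -2.65438403e-03,  1.85894646e-03,
       -3.26098967e-04, -1.00914083e-03]), 'tau': array([ 1.77517577e-03, -4.12363243e+01, -2.59797925e+01, -1.34308525e-04,
        3.19766310e-03, -2.12340780e-06]), 'tool_pos': array([ 0.13890213, -0.50609804,  0.23087926]), 'tcp_rot': array([[-9.64360847e-01, -3.99338789e-05,  2.64590541e-01],
       [-2.64590455e-01,  9.64722666e-04, -9.64360389e-01],
       [-2.16745841e-04, -9.99999534e-01, -9.40906891e-04]]), 'force': array([-0.3422463 ,  0.47136906, -0.31808319]), 'ft_torque': array([-0.02393001, -0.02539524,  0.01616042]), 'grip_width': 0.08533596423793358}
```

View pics/top0.png

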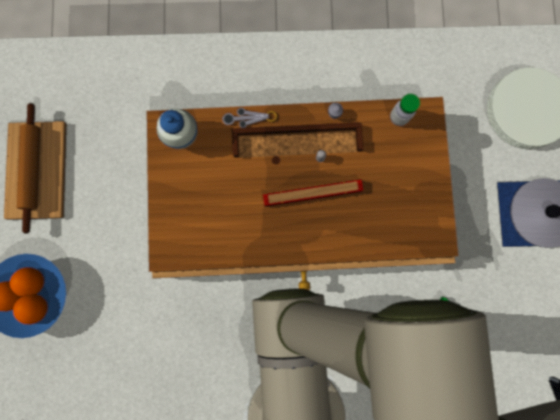

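View pics/side0.png

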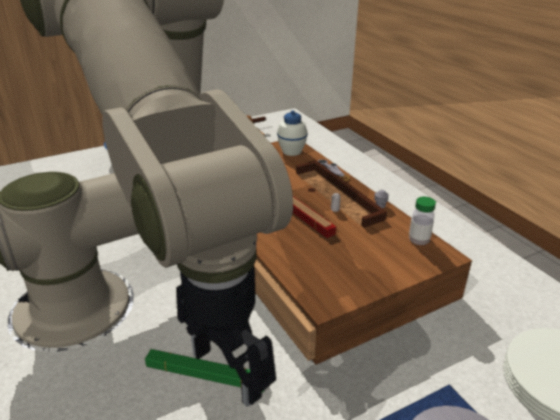

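The top view shows the post at about (320,156), the plug at (276,160), the jar at (176,128) and the bottle at (404,110). The case runs from (265,199) to (362,186). The side view shows a green look-alike under the gripper.

Run:
```python
from h import *
d=ld('top0')
for n,u,v,z in [('post',320,153,.14),('plug',276,160,.1),('railL',236,127,.124),('railR',359,123,.124),('cheekLfront',236,157,.124),('cheekRfront',360,151,.124),('jar',172,120,.221),('bottle',409,102,.195),('caseL',266,199,.122),('caseR',361,186,.122),('shelfFL',151,272,.1),('shelfFR',456,260,.1),('shelfBL',147,111,.1),('shelfBR',443,98,.1),('spoon',250,118,.1),('weight',335,109,.14)]:
    print(n,onz(d,u,v,z).round(3),pt(d,u,v).round(3))
```

```text
post [ 0.59  -0.065  0.14 ] [ 0.59  -0.065  0.139]
plug [0.587 0.032 0.1  ] [0.586 0.032 0.102]
railL [0.658 0.118 0.124] [0.665 0.12  0.103]
railR [ 0.66  -0.155  0.124] [ 0.66  -0.155  0.124]
cheekLfront [0.59  0.119 0.124] [0.595 0.121 0.103]
cheekRfront [ 0.596 -0.154  0.124] [ 0.601 -0.158  0.104]
jar [0.645 0.236 0.221] [0.646 0.237 0.219]
bottle [ 0.679 -0.248  0.195] [ 0.679 -0.248  0.196]
caseL [0.495 0.055 0.122] [0.495 0.055 0.122]
caseR [ 0.518 -0.153  0.122] [ 0.518 -0.153  0.123]
shelfFL [0.344 0.311 0.1  ] [0.343 0.34  0.002]
shelfFR [ 0.352 -0.357  0.1  ] [ 0.352 -0.395  0.001]
shelfBL [0.709 0.323 0.1  ] [0.71  0.325 0.096]
shelfBR [ 0.721 -0.354  0.1  ] [ 0.721 -0.354  0.101]
spoon [0.686 0.089 0.1  ] [0.684 0.088 0.107]
weight [ 0.688 -0.101  0.14 ] [ 0.687 -0.101  0.143]
```

View pics/wrist0.png

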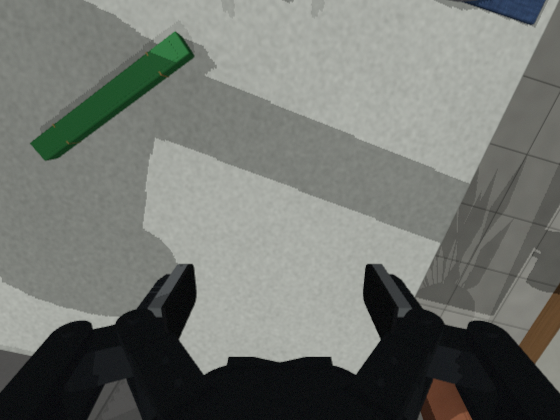

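```bash
cat >> h.py <<'E'
from scipy.spatial.transform import Rotation as R
def Rdown(yaw,tilt=None):
    # tool y = down, tool z horizontal at yaw; tilt: optional world rotvec(deg) applied after
    z=np.array([np.cos(yaw),np.sin(yaw),0]);y=np.array([0,0,-1.]);x=np.cross(y,z)
    M=np.stack([x,y,z],1)
    if tilt is not None: M=R.from_rotvec(np.radians(tilt)).as_matrix()@M
    return M
def go(p,M=None):
    s=ctrl.get_state();M0=s['tcp_rot'];M=M0 if M is None else M
    print('t',s['time_s'],'dp',(M0.T@(np.array(p)-s['tool_pos'])).round(4),'dr',np.degrees(R.from_matrix(M0.T@M).as_rotvec()).round(2))
E
python3 - <<'E'
from h import *
# tool z aligned with case axis (pointing right): (0.11,-0.994)
go([.42,-.1,.36],Rdown(np.arctan2(-.994,.11)))
E
```

```text
t 0.15 dp [-0.3786 -0.1287 -0.3174] dr [ 0.05  9.03 -0.01]
```

Emit:
play_rows:
  increments:
    - {"dp": [0,-0.05,0],"dr": [0,0,0]}
    - {"dp": [-0.04,-0.08,-0.03],"dr": [0,1,0]}
    - {"dp": [-0.07,-0.1,-0.06],"dr": [0,2,0]}
    - {"dp": [-0.1,-0.11,-0.085],"dr": [0,3,0]}
    - {"dp": [-0.13,-0.12,-0.11],"dr": [0,4,0]}
    - {"dp": [-0.16,-0.129,-0.135],"dr": [0,5,0]}
    - {"dp": [-0.19,-0.129,-0.16],"dr": [0,6,0]}
    - {"dp": [-0.22,-0.129,-0.185],"dr": [0,7,0]}
  hand: 0

```text
time_s: 0.95
tool_pos: [0.3027, -0.2682, 0.3602]
tcp_rot: [[-0.99, 0.0, 0.144], [-0.144, 0.001, -0.99], [-0.0, -1.0, -0.001]]
force: [0.2, -0.4, -0.3]
grip_width: -0.0003
```

Run:
```python
from h import *
go([.42,-.1,.36],Rdown(np.arctan2(-.994,.11)))
```

```text
t 0.95 dp [-0.1403  0.0004 -0.1495] dr [ 0.04  1.97 -0.02]
```

Emit:
play_rows:
  increments:
    - {"dp": [-0.03,0,-0.03],"dr": [0,1,0]}
    - {"dp": [-0.06,0,-0.06],"dr": [0,2,0]}
    - {"dp": [-0.09,0,-0.09],"dr": [0,2,0]}
    - {"dp": [-0.12,0,-0.12],"dr": [0,2,0]}
    - {"dp": [-0.14,0,-0.15],"dr": [0,2,0]}
    - {"dp": [-0.14,0,-0.15],"dr": [0,2,0]}
    - {"dp": [-0.14,0,-0.15],"dr": [0,2,0]}
    - {"dp": [-0.14,0,-0.15],"dr": [0,2,0]}

```text
time_s: 1.75
tool_pos: [0.4193, -0.1002, 0.3602]
tcp_rot: [[-0.994, -0.0, 0.109], [-0.109, 0.001, -0.994], [0.0, -1.0, -0.001]]
force: [0.1, 0.0, 0.5]
grip_width: 0.0001
```

Run:
```python
from h import *
d=grab('wrist','w1'); print(d['pose'].round(3)); print(ctrl.get_state()['tool_pos'])
```

```text
[[ 0.108 -0.945 -0.309  0.499]
 [-0.994 -0.103 -0.032 -0.091]
 [-0.002  0.31  -0.951  0.502]
 [ 0.     0.     0.     1.   ]]
[ 0.4193028  -0.10038731  0.360306  ]
```

View pics/w1.png

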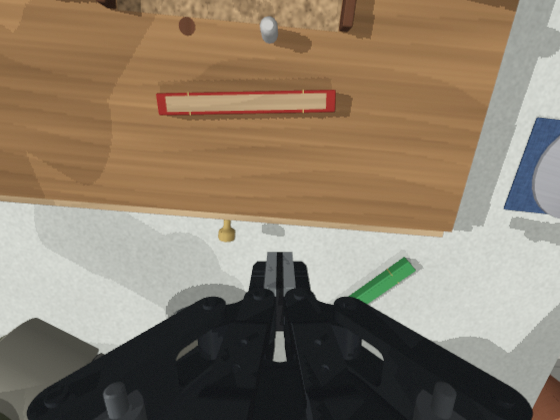

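The wrist view shows the case spanning (157..336, 90..115), the post at (268,20..40), the plug at (187,26) and the right cheek at (347,10). I'll fit poses from the depth points and check heights in both views.

```bash
cat >> h.py <<'E'
def cloud(d):
    v,u=np.mgrid[0:420,0:560]; P=pt(d,u.ravel(),v.ravel()).reshape(420,560,3); P[d['z_map']==0]=np.nan; return P
def case(d,lo=.117,hi=.128,reg=(.38,.70,-.30,.30)):
    """top-face rectangle by height, around red pixels"""
    P=cloud(d); c=d['color'].astype(int)
    red=(c[...,0]>90)&(c[...,1]<45)&(c[...,2]<50)
    n,l,st,_=cv2.connectedComponentsWithStats(red.astype(np.uint8))
    red=l==1+np.argmax(st[1:,4]) if n>1 else red
    hull=np.zeros(red.shape,np.uint8)
    ys,xs=np.nonzero(red); cv2.fillConvexPoly(hull,cv2.convexHull(np.stack([xs,ys],1).astype(np.int32)),1)
    top=(hull>0)&(P[...,2]>lo)&(P[...,2]<hi)
    Q=P[top]; (cx,cy),(w,h),a=cv2.minAreaRect(Q[:,:2].astype(np.float32))
    B=cv2.boxPoints(((cx,cy),(w,h),a)); 
    e=[np.linalg.norm(B[1]-B[0]),np.linalg.norm(B[2]-B[1])]
    if e[0]<e[1]: m1,m2=(B[0]+B[1])/2,(B[2]+B[3])/2
    else: m1,m2=(B[1]+B[2])/2,(B[3]+B[0])/2
    if m1[1]<m2[1]: m1,m2=m2,m1
    return m1,m2,(max(w,h),min(w,h)),np.median(Q[:,2])   # left end, right end, size, height
E
python3 - <<'E'
from h import *
for t in ['top0','w1']:
    d=ld(t); print(t,case(d))
    P=cloud(d);Z=P[...,2]
    m=(Z>.132)&(Z<.145)&(P[...,0]>.54)&(P[...,0]<.63)&(abs(P[...,1]+.03)<.12)
    if m.any(): print('post',m.sum(),P[m].mean(0),cv2.minEnclosingCircle(P[m][:,:2].astype(np.float32)))
d=ld('top0');P=cloud(d);Z=P[...,2]
m=(Z>.119)&(Z<.130)&(P[...,0]>.57)&(P[...,0]<.69)&(P[...,1]>-.19)&(P[...,1]<.15)
Q=P[m];print(len(Q),Q[:,2].mean(),cv2.minAreaRect(Q[:,:2].astype(np.float32)))
# back rail pts
mm=m&(P[...,0]>.645);Q=P[mm];print(np.percentile(Q[:,0],[1,10,50,90,99]),np.polyfit(Q[:,1],Q[:,0],1))
vis=d['color'].copy();vis[m]=[0,255,0];cv2.imwrite('pics/m.png',cv2.resize(vis[80:220,130:470,::-1],None,fx=2.2,fy=2.2,interpolation=0))
E
```

```text
top0 (array([0., 0.], dtype=float32), array([0., 0.], dtype=float32), (0.0, 0.0), np.float64(nan))
post 62 [ 0.58779334 -0.06821978  0.13888295] ((0.5887332558631897, -0.06866564601659775), 0.009980343282222748)
w1 (array([ 0.5003783 , -0.08611064], dtype=float32), array([ 0.501046  , -0.09227837], dtype=float32), (0.006203755270689726, 6.920454325154424e-06), np.float64(0.12072351801721576))
post 283 [ 0.58752447 -0.06892848  0.1369115 ] ((0.588223397731781, -0.06880009919404984), 0.009929675608873367)
1027 0.12453618521698771 ((0.6247415542602539, -0.017311111092567444), (0.10500364750623703, 0.29158473014831543), 8.583333015441895)
[0.6454185  0.64757385 0.65320182 0.65943799 0.68009408] [-0.02876275  0.65333356]
  return _methods._mean(a, axis=axis, dtype=dtype,
  ret = ret.dtype.type(ret / rcount)
```

View pics/m.png

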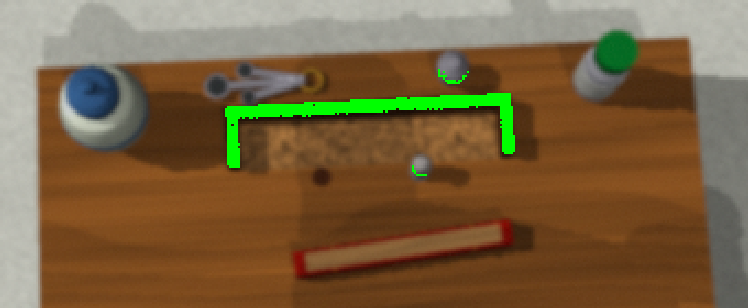

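```bash
python3 - <<'E'
import re
s=open('h.py').read()
s=s.replace("red=(c[...,0]>90)&(c[...,1]<45)&(c[...,2]<50)","red=(c[...,0]>80)&(c[...,1]<.3*c[...,0])&(c[...,2]<.3*c[...,0])&(P[...,2]>.095)&(P[...,2]<.135)&(P[...,0]<.7)&(abs(P[...,1])<.3)")
s=s.replace("red=l==1+np.argmax(st[1:,4]) if n>1 else red","red=np.isin(l,[i for i in range(1,n) if st[i,4]>12])")
open('h.py','w').write(s)
E
python3 - <<'E'
from h import *
for t in ['top0','w1']:
    d=ld(t); print(t,case(d))
d=ld('top0');print(d['color'][199,266],d['color'][186,361],d['color'][112:125:4,300])
P=cloud(d);Z=P[...,2]
m=(Z>.119)&(Z<.130)&(P[...,0]>.57)&(P[...,0]<.69)&(P[...,1]>-.19)&(P[...,1]<.15)
n,l,st,_=cv2.connectedComponentsWithStats(m.astype(np.uint8),connectivity=4);k=1+np.argmax(st[1:,4]);Q=P[l==k]
r=cv2.minAreaRect(Q[:,:2].astype(np.float32));print(r,Q[:,2].mean());print(cv2.boxPoints(r))
E
```

```text
top0 (array([0.4939981 , 0.06109008], dtype=float32), array([ 0.5216736 , -0.15643102], dtype=float32), (0.2192746102809906, 0.02638295479118824), np.float64(0.12319598540618215))Traceback (most recent call last):
  File "<stdin>", line 3, in <module>
  File "h.py", line 33, in case
    ys,xs=np.nonzero(red); cv2.fillConvexPoly(hull,cv2.convexHull(np.stack([xs,ys],1).astype(np.int32)),1)
                           ~~~~~~~~~~~~~~~~~~^^^^^^^^^^^^^^^^^^^^^^^^^^^^^^^^^^^^^^^^^^^^^^^^^^^^^^^^^^^^^
cv2.error: OpenCV(4.12.0) /io/opencv/modules/imgproc/src/drawing.cpp:2404: error: (-215:Assertion failed) points.checkVector(2, CV_32S) >= 0 in function 'fillConvexPoly'
```

Run:
```python
from h import *
d=ld('w1');print(d['color'][102,162],d['color'][100,330],cloud(d)[102,162],cloud(d)[100,250])
d=ld('top0');print(d['color'][199,266],d['color'][186,361])
P=cloud(d);Z=P[...,2]
m=(Z>.119)&(Z<.130)&(P[...,0]>.57)&(P[...,0]<.69)&(P[...,1]>-.19)&(P[...,1]<.15)
n,l,st,_=cv2.connectedComponentsWithStats(m.astype(np.uint8),connectivity=4);k=1+np.argmax(st[1:,4]);Q=P[l==k]
r=cv2.minAreaRect(Q[:,:2].astype(np.float32));print(r,Q[:,2].mean());print(cv2.boxPoints(r))
```

```text
[157  50  44] [162  51  46] [0.49681992 0.05415671 0.12117156] [ 0.5107725  -0.05308186  0.12172331]
[124  14   6] [105  13   5]
((0.6292361617088318, -0.017476841807365417), (0.06308090686798096, 0.28856536746025085), 1.376954197883606) 0.12450713803997378
[[ 0.5942377   0.12600626]
 [ 0.601172   -0.16247578]
 [ 0.66423464 -0.16095994]
 [ 0.65730035  0.1275221 ]]
```

```bash
sed -i 's/<.3\*c/<.36*c/g' h.py
cat >> h.py <<'E'
O=np.array([.648,-.0172]);YAW=.024
XA=np.array([np.cos(YAW),np.sin(YAW)]);YA=np.array([-XA[1],XA[0]])
def tob(p): q=np.array(p[:2])-O; return np.array([q@XA,q@YA])
def tow(x,y): return O+x*XA+y*YA
def look(n,tag):
    d=grab(n,tag); L,Rr,s,h=case(d); v=L-Rr
    a=np.arctan2(-(v@XA),v@YA)
    print(n,'bay mm L',(1e3*tob(L)).round(1),'R',(1e3*tob(Rr)).round(1),'ang',a.round(3),'size',np.round(s,4),'h',h.round(4),'| world L',L.round(4),'R',Rr.round(4))
E
python3 - <<'E'
from h import *
print(case(ld('w1')))
L,Rr,_,_=case(ld('top0'));print(tob(L),tob(Rr))
E
```

```text
(array([0.49373782, 0.06068071], dtype=float32), array([ 0.52133393, -0.1557236 ], dtype=float32), (0.21815674006938934, 0.025354454293847084), np.float64(0.12160041028566893))
[-0.15223115  0.08193836] [-0.12939315 -0.13679487]
```

Run:
```python
from h import *
go([.527,-.196,.107],Rdown(np.arctan2(-.992,.126)))
```

```text
t 1.8 dp [-0.0967  0.2533  0.1068] dr [ 0.03 -1.04 -0.01]
```

Emit:
play_rows:
  increments:
    - {"dp": [-0.02,0.0,0.03],"dr": [0,-1,0]}
    - {"dp": [-0.05,0.02,0.06],"dr": [0,-1,0]}
    - {"dp": [-0.08,0.05,0.09],"dr": [0,-1,0]}
    - {"dp": [-0.0967,0.09,0.107],"dr": [0,-1,0]}
    - {"dp": [-0.0967,0.135,0.107],"dr": [0,-1,0]}
    - {"dp": [-0.0967,0.18,0.107],"dr": [0,-1,0]}
    - {"dp": [-0.0967,0.22,0.107],"dr": [0,-1,0]}
    - {"dp": [-0.0967,0.24,0.107],"dr": [0,-1,0]}

```text
time_s: 2.6
tool_pos: [0.5251, -0.1966, 0.1166]
tcp_rot: [[-0.992, -0.004, 0.123], [-0.123, 0.003, -0.992], [0.004, -1.0, -0.004]]
force: [0.7, 0.6, 0.7]
grip_width: 0.0002
```

Run:
```python
from h import *
go([.527,-.196,.107],Rdown(np.arctan2(-.992,.126)))
grab('wrist','w2');grab('side','s2')
```

```text
t 2.6 dp [-0.002   0.0096 -0.0003] dr [ 0.22 -0.16  0.23]
```

View pics/w2.png

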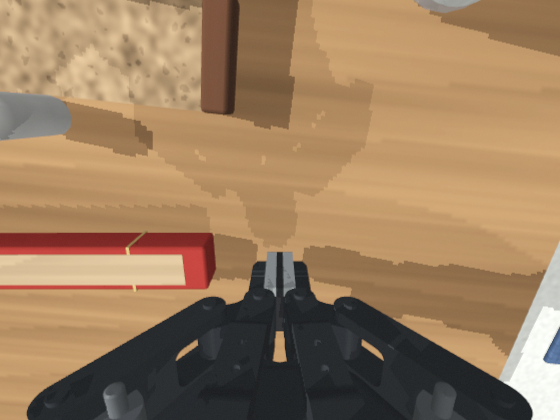

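View pics/s2.png

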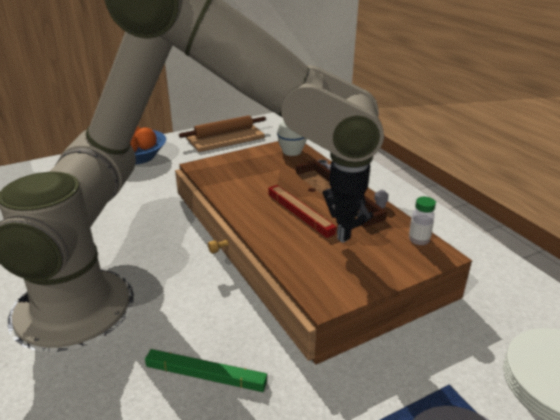

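The wrist view shows the fingertips at about (280,265), level with the case's right end face at (214,262). Next I'll descend and push along the axis.

Emit:
play_rows:
  increments:
    - {"dp": [0,0.0096,0],"dr": [0,0,0]}
    - {"dp": [0,0.0096,-0.012],"dr": [0,0,0]}
    - {"dp": [0,0.0096,-0.022],"dr": [0,0,0]}
    - {"dp": [0,0.0096,-0.03],"dr": [0,0,0]}
    - {"dp": [0,0.0096,-0.04],"dr": [0,0,0]}
    - {"dp": [0,0.0096,-0.05],"dr": [0,0,0]}
    - {"dp": [0,0.0096,-0.06],"dr": [0,0,0]}
    - {"dp": [0,0.0096,-0.07],"dr": [0,0,0]}

```text
time_s: 3.5
tool_pos: [0.5167, -0.1264, 0.1086]
tcp_rot: [[-0.992, -0.004, 0.124], [-0.124, 0.003, -0.992], [0.004, -1.0, -0.003]]
force: [-0.5, -3.1, 2.4]
grip_width: -0.0002
```

Run:
```python
from h import *
look('wrist','w3')
look('top','t3')
print(ctrl.get_state()['tool_pos'])
```

```text
wrist bay mm L [-146.6   38.8] R [-133.4  -92.2] ang 0.1 size [0.1317 0.026 ] h 0.1215 | world L [0.5005 0.0181] R [ 0.5168 -0.1125]
top bay mm L [-156.7  128.9] R [-150.2  -17.3] ang 0.044 size [0.1464 0.0244] h 0.1231 | world L [0.4882 0.1079] R [ 0.4982 -0.0381]
[ 0.51618738 -0.12544108  0.10809812]
```

View pics/w3.png

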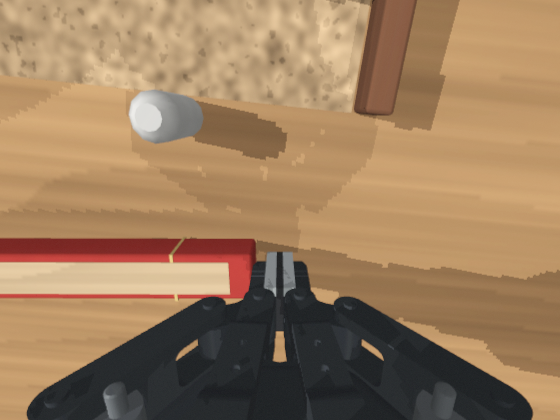

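The right end is at bay y ≈ -92 mm, and the angle held at 0.10 through the push.

Emit:
play_rows:
  increments:
    - {"dp": [0,0,-0.008],"dr": [0,0,0]}
    - {"dp": [0,0,-0.016],"dr": [0,0,0]}
    - {"dp": [0,0,-0.024],"dr": [0,0,0]}
    - {"dp": [0,0,-0.032],"dr": [0,0,0]}
    - {"dp": [0,0,-0.04],"dr": [0,0,0]}
    - {"dp": [0,0,-0.048],"dr": [0,0,0]}
    - {"dp": [0,0,-0.05],"dr": [0,0,0]}
    - {"dp": [0,0,-0.02],"dr": [0,0,0]}

```text
time_s: 4.4
tool_pos: [0.5135, -0.1032, 0.1083]
tcp_rot: [[-0.992, -0.006, 0.128], [-0.128, 0.006, -0.992], [0.006, -1.0, -0.006]]
force: [0.5, -1.1, 0.0]
grip_width: -0.0002
```

Run:
```python
from h import *
look('wrist','w4')
look('top','t4')
print(ctrl.get_state()['tool_pos'])
```

```text
wrist bay mm L [-149.3   62.5] R [-138.6  -40.6] ang 0.104 size [0.1037 0.0262] h 0.1215 | world L [0.4973 0.0417] R [ 0.5105 -0.0611]
top bay mm L [-160.9  179. ] R [-157.2    2.1] ang 0.021 size [0.1769 0.0245] h 0.1235 | world L [0.4829 0.1579] R [ 0.4907 -0.0188]
[ 0.51414818 -0.10756616  0.10832189]
```

View pics/w4.png

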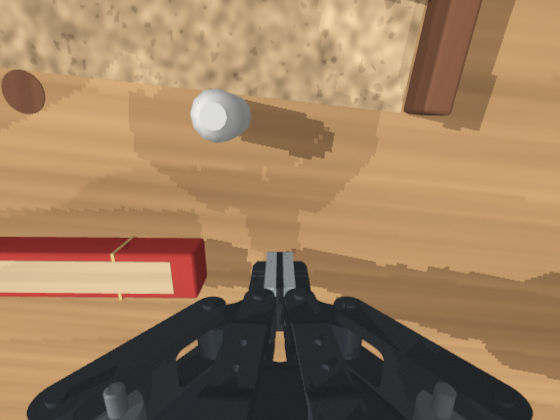

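View pics/t4.png

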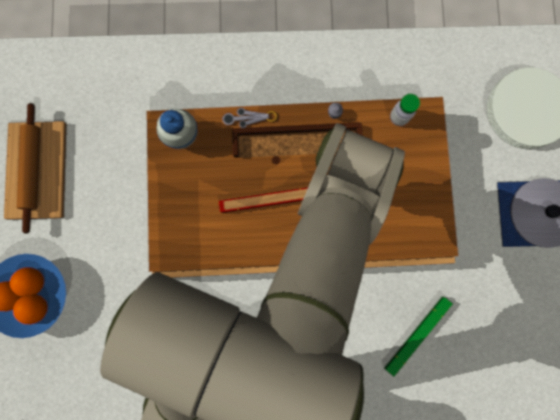

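The right end is now at bay (-139,-41), to the left of the post, with the angle at 0.104. Next I'll push +x against the front face, right of the case centre, so the right end turns into the gap.

Run:
```python
from h import *
for b in [(-.2,-.088),(-.2,.034),(-.09,.034)]:
    w=tow(*b); print(w); go([w[0],w[1],.108])
```

```text
[ 0.45016939 -0.1099742 ]
t 4.5 dp [ 0.0638  0.0006 -0.0055] dr [0. 0. 0.]
[0.44724168 0.01199067]
t 4.5 dp [ 0.0517  0.0011 -0.1269] dr [0. 0. 0.]
[0.55721    0.01463042]
t 4.5 dp [-0.0578  0.0006 -0.116 ] dr [0. 0. 0.]
```

Emit:
play_rows:
  increments:
    - {"dp": [0.03,0,-0.002],"dr": [0,0,0]}
    - {"dp": [0.06,0,-0.01],"dr": [0,0,0]}
    - {"dp": [0.064,0,-0.04],"dr": [0,0,0]}
    - {"dp": [0.06,0,-0.08],"dr": [0,0,0]}
    - {"dp": [0.054,0,-0.115],"dr": [0,0,0]}
    - {"dp": [0.052,0.001,-0.127],"dr": [0,0,0]}
    - {"dp": [0.04,0.001,-0.127],"dr": [0,0,0]}
    - {"dp": [0.03,0.001,-0.126],"dr": [0,0,0]}

```text
time_s: 5.3
tool_pos: [0.4694, 0.0141, 0.1081]
tcp_rot: [[-0.992, -0.005, 0.124], [-0.124, 0.004, -0.992], [0.004, -1.0, -0.004]]
force: [-0.0, 0.2, -0.5]
grip_width: -0.0002
```

Run:
```python
from h import *
look('wrist','w5')
print(tob(ctrl.get_state()['tool_pos']))
w=tow(-.1,.03); go([w[0],w[1],.108])
```

```text
wrist bay mm L [-160.5  175.4] R [-139.2  -39.4] ang 0.099 size [0.2159 0.0259] h 0.1215 | world L [0.4834 0.1543] R [ 0.5098 -0.0599]
[-0.17649685  0.03500789]
t 5.35 dp [-0.0756 -0.0001  0.0126] dr [0. 0. 0.]
```

View pics/w5.png

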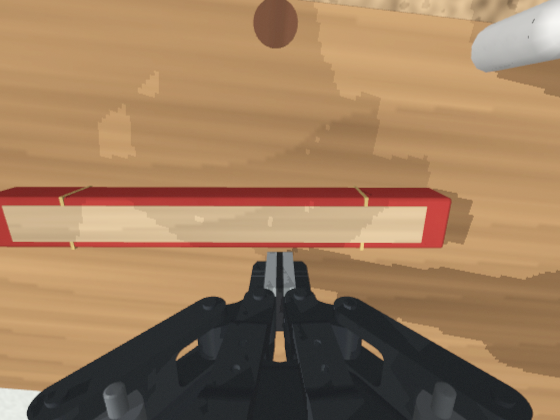

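Emit:
play_rows:
  increments:
    - {"dp": [-0.008,0,0.001],"dr": [0,0,0]}
    - {"dp": [-0.016,0,0.002],"dr": [0,0,0]}
    - {"dp": [-0.024,0,0.002],"dr": [0,0,0]}
    - {"dp": [-0.032,0,0.003],"dr": [0,0,0]}
    - {"dp": [-0.04,0,0.004],"dr": [0,0,0]}
    - {"dp": [-0.048,0,0.005],"dr": [0,0,0]}
    - {"dp": [-0.054,0,0.005],"dr": [0,0,0]}
    - {"dp": [-0.054,0,0.005],"dr": [0,0,0]}

```text
time_s: 6.15
tool_pos: [0.5257, 0.0152, 0.108]
tcp_rot: [[-0.992, -0.003, 0.123], [-0.123, 0.004, -0.992], [0.002, -1.0, -0.004]]
force: [-0.6, -0.2, 0.1]
grip_width: 0.0002
```

Run:
```python
from h import *
look('wrist','w6')
print(tob(ctrl.get_state()['tool_pos']))
```

```text
wrist bay mm L [-146.7  174.3] R [-67.6 -29.9] ang 0.37 size [0.219  0.0259] h 0.1215 | world L [0.4971 0.1535] R [ 0.5811 -0.0487]
[-0.12193346  0.0354206 ]
```

View pics/w6.png

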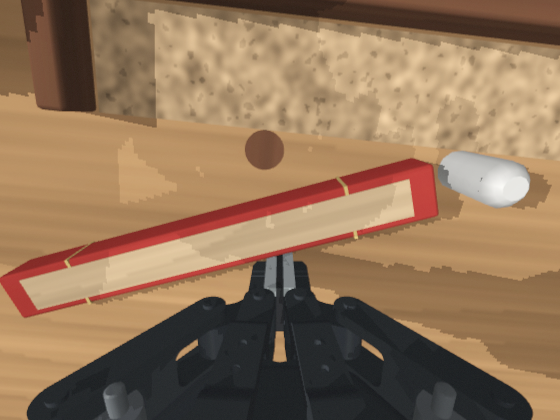

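The angle is 0.37 and the right end is just left of the post at about (470,180). I'll push a little further.

Emit:
play_rows:
  increments:
    - {"dp": [-0.006,0,0.0],"dr": [0,0,0]}
    - {"dp": [-0.012,0,0.0],"dr": [0,0,0]}
    - {"dp": [-0.018,0,0.0],"dr": [0,0,0]}
    - {"dp": [-0.024,0,0.0],"dr": [0,0,0]}
    - {"dp": [-0.026,0,0.0],"dr": [0,0,0]}
    - {"dp": [-0.02,0,0.0],"dr": [0,0,0]}
    - {"dp": [0.0,0,0.0],"dr": [0,0,0]}
    - {"dp": [0.03,0,0.0],"dr": [0,0,0]}

```text
time_s: 7.0
tool_pos: [0.4951, 0.0115, 0.1079]
tcp_rot: [[-0.992, -0.002, 0.123], [-0.123, 0.003, -0.992], [0.002, -1.0, -0.004]]
force: [-0.5, -0.0, -0.2]
grip_width: -0.0004
```

Run:
```python
from h import *
look('wrist','w7')
print(tob(ctrl.get_state()['tool_pos']))
```

```text
wrist bay mm L [-139.   170.2] R [-32.4 -21.3] ang 0.508 size [0.2192 0.0259] h 0.1215 | world L [0.5049 0.1496] R [ 0.6161 -0.0393]
[-0.15682639  0.03276184]
```

View pics/w7.png

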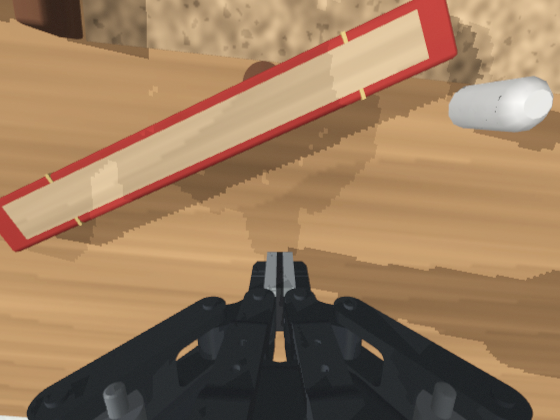

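The right end is inside the bay at x=-32 and the left end is outside at x=-139, so the waypoint is met. Next I'll go round to the left end face and push along the axis while turning.

```bash
cat >> h.py <<'E'
def gob(x,y,z,ang,sgn=1):
    # x,y mm in bay; tool z along case right direction at angle ang
    w=tow(x/1e3,y/1e3); r=np.sin(ang)*XA-np.cos(ang)*YA
    go([w[0],w[1],z],Rdown(np.arctan2(r[1],r[0])))
E
python3 - <<'E'
from h import *
print(ctrl.get_state()['q'])
gob(-160,205,.108,.508)
E
```

```text
[-0.21665968  0.38224626  1.75403368  0.00295869  1.01316252  1.22879739]
t 7.05 dp [-1.400e-02  1.000e-04 -1.717e-01] dr [  0.36 -23.39   0.31]
```

Emit:
play_rows:
  increments:
    - {"dp": [0.0,-0.02,-0.01],"dr": [0,-3,0]}
    - {"dp": [0.01,-0.04,-0.03],"dr": [0,-7,0]}
    - {"dp": [0.01,-0.04,-0.06],"dr": [0,-11,0]}
    - {"dp": [0.0,-0.04,-0.09],"dr": [0,-15,0]}
    - {"dp": [-0.007,-0.04,-0.12],"dr": [0,-19,0]}
    - {"dp": [-0.014,-0.04,-0.15],"dr": [0,-23.4,0]}
    - {"dp": [-0.014,-0.03,-0.172],"dr": [0.3,-23.4,0.3]}
    - {"dp": [-0.014,-0.015,-0.172],"dr": [0.3,-23.4,0.3]}

```text
time_s: 7.85
tool_pos: [0.4828, 0.1863, 0.1234]
tcp_rot: [[-0.86, 0.002, 0.51], [-0.51, 0.002, -0.86], [-0.002, -1.0, -0.001]]
force: [0.4, 0.4, -0.1]
grip_width: 0.0002
```

Run:
```python
from h import *
look('wrist','w8')
print(tob(ctrl.get_state()['tool_pos']))
gob(-139-14*.486,170+14*.874,.108,.508)
```

```text
wrist bay mm L [-139.2  171.2] R [-82.5  69.7] ang 0.51 size [0.1163 0.0259] h 0.1212 | world L [0.5047 0.1506] R [0.5639 0.0505]
[-0.16154632  0.20621576]
t 7.9 dp [-0.0021  0.0126  0.0286] dr [0.13 0.13 0.14]
```

View pics/w8.png

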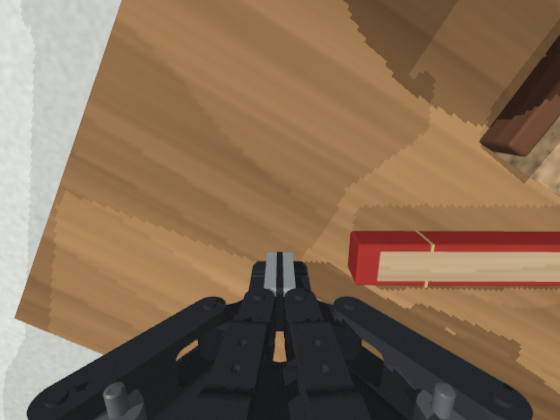

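Emit:
play_rows:
  increments:
    - {"dp": [-0.002,0.014,0.005],"dr": [0,0,0]}
    - {"dp": [-0.002,0.014,0.018],"dr": [0,0,0]}
    - {"dp": [-0.002,0.014,0.028],"dr": [0,0,0]}
    - {"dp": [-0.003,0.014,0.036],"dr": [0,1,0]}
    - {"dp": [-0.005,0.014,0.044],"dr": [0,2.5,0]}
    - {"dp": [-0.007,0.014,0.052],"dr": [0,4,0]}
    - {"dp": [-0.009,0.014,0.06],"dr": [0,5,0]}
    - {"dp": [-0.011,0.014,0.066],"dr": [0,6,0]}

```text
time_s: 8.7
tool_pos: [0.5252, 0.1334, 0.1067]
tcp_rot: [[-0.91, -0.003, 0.415], [-0.415, 0.001, -0.91], [0.002, -1.0, -0.002]]
force: [-0.7, 1.5, 1.7]
grip_width: -0.0003
```

Run:
```python
from h import *
look('wrist','w9'); look('top','t9')
s=ctrl.get_state();print(tob(s['tool_pos']),s['force'])
```

```text
wrist bay mm L [-113.7  141.8] R [-59.6  25.6] ang 0.435 size [0.1281 0.0265] h 0.1213 | world L [0.531  0.1218] R [0.5878 0.007 ]
top bay mm L [-95.4  92.3] R [-20.2 -57.8] ang 0.464 size [0.1679 0.0258] h 0.123 | world L [0.5504 0.0728] R [ 0.6292 -0.0754]
[-0.11910075  0.15329461] [-0.17321649  1.44049187 -0.20307186]
```

View pics/w9.png

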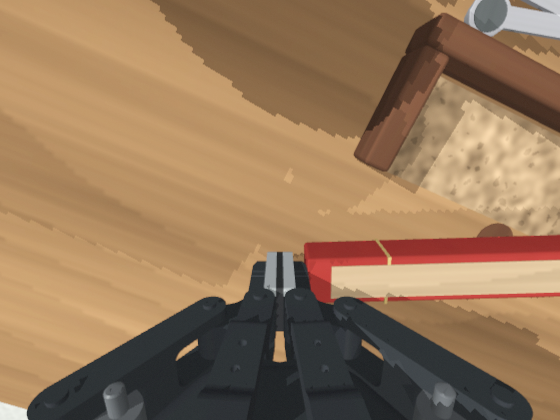

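View pics/t9.png

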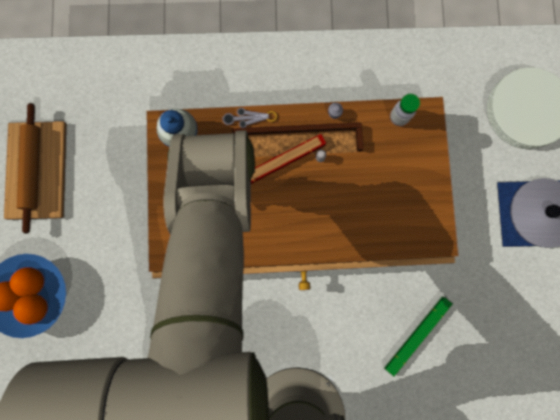

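The case follows the push: L (-114,142), R about (-20,-57), angle 0.44. I'll keep going.

Emit:
play_rows:
  increments:
    - {"dp": [-0.001,0,0.006],"dr": [0,0,0]}
    - {"dp": [-0.003,0,0.012],"dr": [0,1,0]}
    - {"dp": [-0.005,0,0.018],"dr": [0,2,0]}
    - {"dp": [-0.007,0,0.024],"dr": [0,3,0]}
    - {"dp": [-0.009,0,0.03],"dr": [0,4,0]}
    - {"dp": [-0.011,0,0.034],"dr": [0,5,0]}
    - {"dp": [-0.013,0,0.038],"dr": [0,6,0]}
    - {"dp": [-0.013,0,0.038],"dr": [0,6,0]}

```text
time_s: 9.6
tool_pos: [0.5533, 0.1036, 0.1063]
tcp_rot: [[-0.948, -0.003, 0.317], [-0.317, -0.0, -0.948], [0.002, -1.0, -0.001]]
force: [-0.4, 0.3, 0.2]
grip_width: 0.0
```

Run:
```python
from h import *
look('wrist','w10'); look('top','t10')
s=ctrl.get_state();print(tob(s['tool_pos']),s['force'])
```

```text
wrist bay mm L [-87. 111.] R [-45.7  -5.7] ang 0.34 size [0.1238 0.0263] h 0.1212 | world L [0.5584 0.0917] R [ 0.6024 -0.024 ]
top bay mm L [-67.   52.2] R [-13.9 -96.4] ang 0.343 size [0.1578 0.0262] h 0.1231 | world L [0.5798 0.0334] R [ 0.6364 -0.1139]
[-0.09217379  0.12333022] [-0.69601984 -1.30834278 -0.21933815]
```

View pics/w10.png

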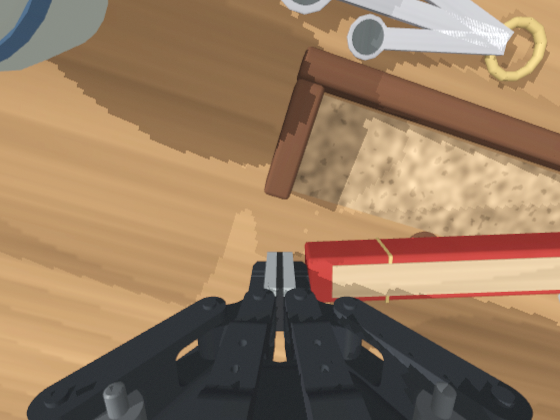

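View pics/t10.png

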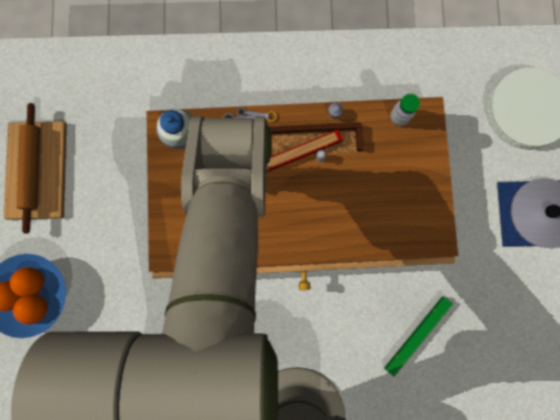

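Emit:
play_rows:
  increments:
    - {"dp": [-0.002,0,0.005],"dr": [0,1,0]}
    - {"dp": [-0.004,0,0.009],"dr": [0,2,0]}
    - {"dp": [-0.006,0,0.013],"dr": [0,3,0]}
    - {"dp": [-0.007,0,0.016],"dr": [0,3,0]}
    - {"dp": [-0.007,0,0.016],"dr": [0,3,0]}
    - {"dp": [-0.006,0,0.005],"dr": [0,3,0]}
    - {"dp": [-0.003,0,-0.015],"dr": [0,3,0]}
    - {"dp": [-0.0,-0.02,-0.03],"dr": [0,3,0]}

```text
time_s: 10.5
tool_pos: [0.5414, 0.1335, 0.1244]
tcp_rot: [[-0.963, -0.008, 0.268], [-0.268, -0.0, -0.963], [0.008, -1.0, -0.002]]
force: [-0.5, -0.5, 1.2]
grip_width: -0.0001
```

Run:
```python
from h import *
look('wrist','w11'); look('top','t11')
s=ctrl.get_state();print(tob(s['tool_pos']),s['force'])
gob(-130,112,.14,.25);gob(-130,90,.108,.15)
```

```text
wrist bay mm L [-76.3  97.3] R [-49.7   9. ] ang 0.293 size [0.0923 0.0259] h 0.1212 | world L [0.5694 0.0782] R [ 0.5981 -0.0094]
top bay mm L [-76.3  96.9] R [ -12.4 -113.3] ang 0.295 size [0.2197 0.0271] h 0.1231 | world L [0.5694 0.0778] R [ 0.6383 -0.1308]
[-0.10095805  0.15395822] [ 0.37369418 -0.9002901   0.79579277]
t 10.6 dp [ 0.0385 -0.0117  0.0335] dr [ 0.   -0.02 -0.04]
t 10.6 dp [0.044  0.0203 0.0548] dr [ 0.    5.71 -0.04]
```

View pics/w11.png

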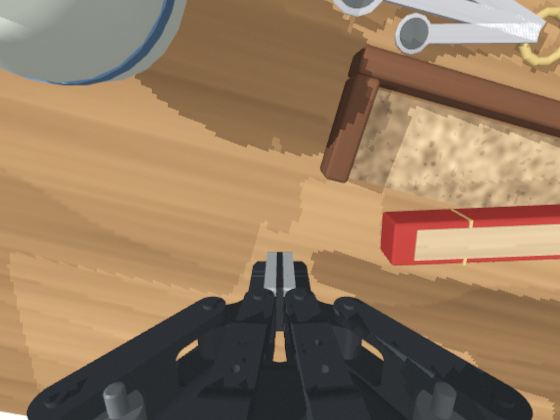

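L (-76,97), R (-12,-113), angle 0.295, and both cheeks have room. Next I'll swing the left end in from the front face near it.

Emit:
play_rows:
  increments:
    - {"dp": [0.02,0,0],"dr": [0,1,0]}
    - {"dp": [0.042,0,0.005],"dr": [0,3,0]}
    - {"dp": [0.044,0.005,0.02],"dr": [0,5,0]}
    - {"dp": [0.044,0.012,0.04],"dr": [0,5.7,0]}
    - {"dp": [0.044,0.018,0.055],"dr": [0,5.7,0]}
    - {"dp": [0.045,0.018,0.06],"dr": [0,5.7,0]}
    - {"dp": [0.045,0.018,0.063],"dr": [0,5.7,0]}
    - {"dp": [0.045,0.018,0.063],"dr": [0,5.7,0]}

```text
time_s: 11.4
tool_pos: [0.5173, 0.0614, 0.1104]
tcp_rot: [[-0.985, 0.001, 0.173], [-0.173, 0.0, -0.985], [-0.001, -1.0, -0.0]]
force: [-0.3, 0.2, 0.5]
grip_width: 0.0001
```

Run:
```python
from h import *
look('wrist','w12')
s=ctrl.get_state();print(tob(s['tool_pos']),s['tool_pos'],s['force'])
gob(-70,80,.108,.15);gob(-37,80,.108,.05)
```

```text
wrist bay mm L [-76.4  96.8] R [-38.3 -29.4] ang 0.293 size [0.1318 0.0257] h 0.1214 | world L [0.5693 0.0777] R [ 0.6104 -0.0475]
[-0.12884566  0.0820656 ] [0.51722206 0.06174997 0.11047805] [-0.81999322  0.45319227  0.61049771]
t 11.45 dp [-0.0579  0.0025  0.0109] dr [ 0.    0.02 -0.06]
t 11.45 dp [-0.0905  0.0026  0.0158] dr [ 0.01  5.75 -0.06]
```

View pics/w12.png

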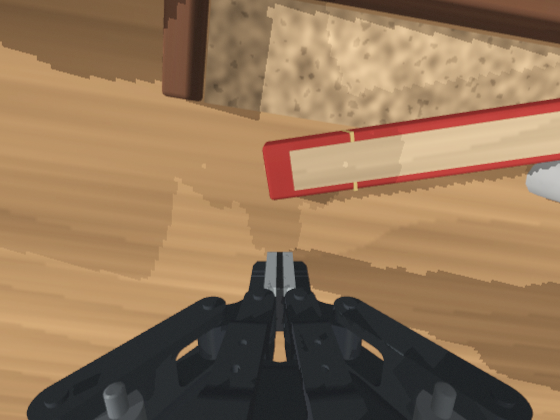

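Emit:
play_rows:
  increments:
    - {"dp": [-0.012,0.0025,0.01],"dr": [0,0,0]}
    - {"dp": [-0.022,0.0025,0.014],"dr": [0,0,0]}
    - {"dp": [-0.03,0.0025,0.016],"dr": [0,0,0]}
    - {"dp": [-0.037,0.0025,0.017],"dr": [0,1,0]}
    - {"dp": [-0.044,0.0025,0.018],"dr": [0,2,0]}
    - {"dp": [-0.051,0.0025,0.019],"dr": [0,3,0]}
    - {"dp": [-0.058,0.0025,0.02],"dr": [0,4,0]}
    - {"dp": [-0.063,0.0025,0.021],"dr": [0,5,0]}

```text
time_s: 12.25
tool_pos: [0.5835, 0.0521, 0.108]
tcp_rot: [[-0.996, 0.001, 0.086], [-0.086, 0.0, -0.996], [-0.001, -1.0, -0.0]]
force: [-0.2, 0.7, 0.5]
grip_width: 0.0002
```

Run:
```python
from h import *
look('wrist','w13');look('top','t13')
s=ctrl.get_state();print(tob(s['tool_pos']),s['tool_pos'],s['force'])
gob(-37,77,.108,.0)
```

```text
wrist bay mm L [-40.4  95.7] R [-25.9 -58.7] ang 0.094 size [0.1551 0.0261] h 0.1213 | world L [0.6053 0.0775] R [ 0.6235 -0.0765]
top bay mm L [-32.5   5.7] R [ -21.2 -121.3] ang 0.088 size [0.1276 0.0266] h 0.123 | world L [ 0.6154 -0.0123] R [ 0.6297 -0.139 ]
[-0.06281227  0.07066682] [0.58350998 0.05193912 0.1079797 ] [-0.42929034 -1.12807103 -0.34883927]
t 12.35 dp [-0.0262  0.     -0.0047] dr [ 0.    3.58 -0.09]
```

View pics/w13.png

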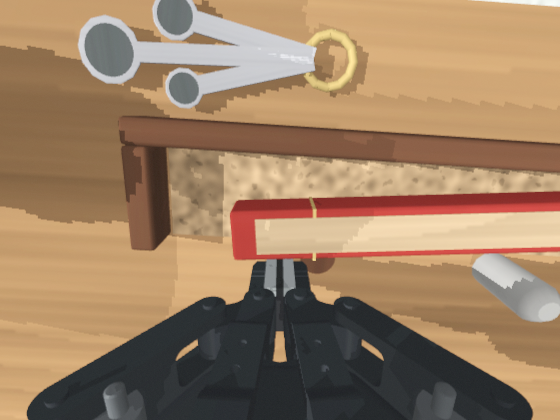

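View pics/t13.png

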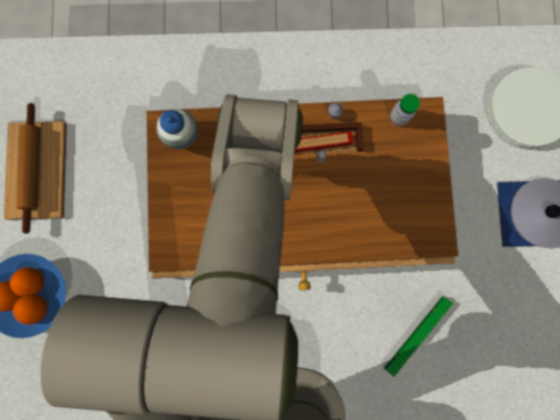

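Emit:
play_rows:
  increments:
    - {"dp": [-0.006,0,0],"dr": [0,1,0]}
    - {"dp": [-0.012,0,0],"dr": [0,2,0]}
    - {"dp": [-0.018,0,0],"dr": [0,3,0]}
    - {"dp": [-0.022,0,0],"dr": [0,3.6,0]}
    - {"dp": [-0.025,0,0],"dr": [0,3.6,0]}
    - {"dp": [-0.026,0,0],"dr": [0,3.6,0]}
    - {"dp": [-0.026,0,0],"dr": [0,3.6,0]}
    - {"dp": [-0.026,0,0],"dr": [0,3.6,0]}

```text
time_s: 13.15
tool_pos: [0.6079, 0.0538, 0.108]
tcp_rot: [[-1.0, -0.003, 0.024], [-0.024, -0.001, -1.0], [0.003, -1.0, 0.001]]
force: [-10.3, -3.0, 6.3]
grip_width: 0.0002
```

Run:
```python
from h import *
look('wrist','w14');look('top','t14')
s=ctrl.get_state();print(tob(s['tool_pos']),s['tool_pos'],s['force'])
```

```text
wrist bay mm L [-12.6  94.6] R [-21.9 -68.2] ang -0.057 size [0.163  0.0262] h 0.1214 | world L [0.6332 0.077 ] R [ 0.6277 -0.0859]
top bay mm L [-18.    7.9] R [ -25.9 -122.9] ang -0.06 size [0.1311 0.0268] h 0.1231 | world L [ 0.6298 -0.0097] R [ 0.625  -0.1407]
[-0.0384253   0.07198429] [0.60785831 0.05384145 0.10792542] [-11.4468233   -2.55861889   5.46673417]
```

View pics/w14.png

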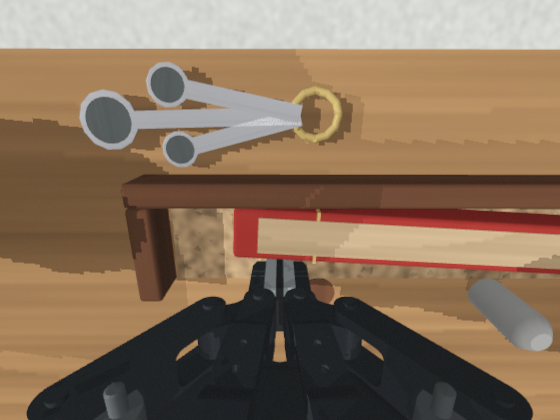

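The left end is home at x=-12.6. The right end is still 13 mm off the rail, with the angle at -0.058. I'll go round the post to push it home.

Emit:
play_rows:
  increments:
    - {"dp": [0.02,0,0],"dr": [0,0,0]}
    - {"dp": [0.05,-0.01,0],"dr": [0,0,0]}
    - {"dp": [0.06,-0.04,0.02],"dr": [0,0,0]}
    - {"dp": [0.06,-0.06,0.055],"dr": [0,0,0]}
    - {"dp": [0.06,-0.06,0.095],"dr": [0,0,0]}
    - {"dp": [0.055,-0.06,0.135],"dr": [0,0,0]}
    - {"dp": [0.05,-0.06,0.17],"dr": [0,0,0]}
    - {"dp": [0.045,-0.05,0.184],"dr": [0,0,0]}

```text
time_s: 14.05
tool_pos: [0.5682, -0.1344, 0.1592]
tcp_rot: [[-1.0, -0.0, 0.021], [-0.021, -0.002, -1.0], [0.0, -1.0, 0.002]]
force: [-0.3, 0.3, -0.2]
grip_width: 0.0001
```

Run:
```python
from h import *
look('wrist','w15')
s=ctrl.get_state();print(tob(s['tool_pos']),s['tool_pos'],s['force'])
gob(-80,-113,.108,.0);gob(-38,-113,.108,.0)
```

```text
wrist bay mm L [-15.   54.1] R [ -25.7 -124.1] ang -0.06 size [0.1786 0.0255] h 0.1216 | world L [0.6317 0.0365] R [ 0.6253 -0.1419]
[-0.08304408 -0.11529897] [ 0.56774675 -0.13445863  0.15635906] [-1.00454707 -1.35063206 -2.52456242]
t 14.1 dp [-0.0032  0.0483 -0.0023] dr [-0.04 -0.2   0.22]
t 14.1 dp [-0.0452  0.0482 -0.0025] dr [-0.04 -0.2   0.22]
```

View pics/w15.png

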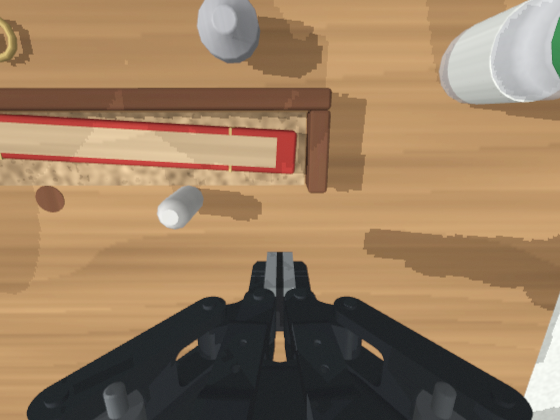

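Emit:
play_rows:
  increments:
    - {"dp": [0,0.02,-0.01],"dr": [0,0,0]}
    - {"dp": [-0.003,0.045,-0.013],"dr": [0,0,0]}
    - {"dp": [-0.012,0.048,-0.013],"dr": [0,0,0]}
    - {"dp": [-0.022,0.048,-0.013],"dr": [0,0,0]}
    - {"dp": [-0.03,0.048,-0.013],"dr": [0,0,0]}
    - {"dp": [-0.038,0.048,-0.013],"dr": [0,0,0]}
    - {"dp": [-0.044,0.048,-0.013],"dr": [0,0,0]}
    - {"dp": [-0.046,0.048,-0.013],"dr": [0,0,0]}

```text
time_s: 14.9
tool_pos: [0.6127, -0.1204, 0.1085]
tcp_rot: [[-1.0, -0.007, 0.021], [-0.021, -0.001, -1.0], [0.007, -1.0, 0.001]]
force: [-15.1, 0.3, 9.8]
grip_width: 0.0002
```

Run:
```python
from h import *
look('wrist','w16')
s=ctrl.get_state();print(tob(s['tool_pos']),s['tool_pos'],s['force'])
```

```text
wrist bay mm L [-15.2  36.6] R [ -12.9 -123.8] ang 0.014 size [0.1605 0.026 ] h 0.1215 | world L [0.6319 0.019 ] R [ 0.6381 -0.1413]
[-0.03785958 -0.1022953 ] [ 0.61260618 -0.12037438  0.10850443] [-6.59671812  1.56556157  5.33379704]
```

View pics/w16.png

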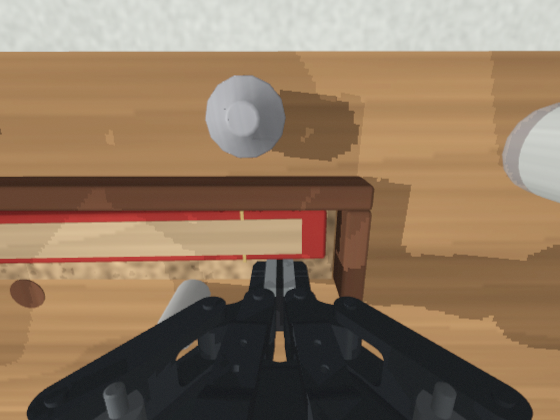

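The right end is home at x=-12.9, and the left end has backed off to about -16. I'll retreat and give the left a last nudge, nearer the middle.

Emit:
play_rows:
  increments:
    - {"dp": [0.02,0,0],"dr": [0,0,0]}
    - {"dp": [0.045,-0.01,0],"dr": [0,0,0]}
    - {"dp": [0.05,-0.04,-0.02],"dr": [0,0,0]}
    - {"dp": [0.05,-0.06,-0.055],"dr": [0,0,0]}
    - {"dp": [0.05,-0.06,-0.095],"dr": [0,0,0]}
    - {"dp": [0.05,-0.06,-0.135],"dr": [0,0,0]}
    - {"dp": [0.05,-0.05,-0.16],"dr": [0,0,0]}
    - {"dp": [0.05,-0.04,-0.165],"dr": [0,0,0]}

```text
time_s: 15.75
tool_pos: [0.5595, 0.046, 0.1489]
tcp_rot: [[-1.0, -0.006, 0.024], [-0.024, -0.0, -1.0], [0.006, -1.0, 0.0]]
force: [-0.5, -1.0, -0.9]
grip_width: 0.0002
```

Run:
```python
from h import *
look('wrist','w17')
s=ctrl.get_state();print(tob(s['tool_pos']),s['tool_pos'],s['force'])
gob(-80,65,.108,.0);gob(-37.5,65,.108,.0)
```

```text
wrist bay mm L [-16.4  95.7] R [-13.7 -94.5] ang 0.014 size [0.1902 0.0255] h 0.1214 | world L [0.6293 0.0781] R [ 0.6365 -0.112 ]
[-0.08774454  0.06453873] [0.55873195 0.04521447 0.14691492] [-0.58588294  0.80798668 -1.60119137]
t 15.8 dp [-0.0081  0.0388 -0.0005] dr [ 0.01 -0.05  0.55]
t 15.8 dp [-0.0506  0.0384 -0.0005] dr [ 0.01 -0.05  0.55]
```

Emit:
play_rows:
  increments:
    - {"dp": [0,0.02,0],"dr": [0,0,0]}
    - {"dp": [-0.005,0.038,0],"dr": [0,0,0.5]}
    - {"dp": [-0.02,0.038,0],"dr": [0,0,0.5]}
    - {"dp": [-0.033,0.038,0],"dr": [0,0,0.5]}
    - {"dp": [-0.042,0.038,0],"dr": [0,0,0.5]}
    - {"dp": [-0.048,0.038,0],"dr": [0,0,0.5]}
    - {"dp": [-0.051,0.038,0],"dr": [0,0,0.5]}
    - {"dp": [-0.051,0.038,0],"dr": [0,0,0.5]}

```text
time_s: 16.6
tool_pos: [0.6092, 0.0456, 0.1082]
tcp_rot: [[-1.0, -0.002, 0.022], [-0.022, -0.0, -1.0], [0.002, -1.0, 0.0]]
force: [-1.1, -0.2, -0.3]
grip_width: -0.0002
```

Emit:
play_rows:
  increments:
    - {"dp": [0.02,0,0],"dr": [0,0,0]}
    - {"dp": [0.05,0,0],"dr": [0,0,0]}
    - {"dp": [0.08,-0.02,0],"dr": [0,0,0]}
    - {"dp": [0.11,-0.05,0],"dr": [0,0,0]}
    - {"dp": [0.14,-0.09,0],"dr": [0,0,0]}
    - {"dp": [0.16,-0.13,0],"dr": [0,0,0]}
    - {"dp": [0.18,-0.17,0],"dr": [0,0,0]}
    - {"dp": [0.19,-0.19,0],"dr": [0,0,0]}

```text
time_s: 17.4
tool_pos: [0.4188, 0.0413, 0.3021]
tcp_rot: [[-1.0, 0.004, 0.022], [-0.022, -0.001, -1.0], [-0.004, -1.0, 0.001]]
force: [0.3, 1.0, -0.4]
grip_width: -0.0
```

Run:
```python
from h import *
look('wrist','w18');look('top','t18')
s=ctrl.get_state();print(tob(s['tool_pos']),s['tool_pos'],s['force'],s['time_s'])
```

```text
Traceback (most recent call last):
  File "h.py", line 47, in look
    d=grab(n,tag); L,Rr,s,h=case(d); v=L-Rr
                            ~~~~^^^
  File "h.py", line 33, in case
    ys,xs=np.nonzero(red); cv2.fillConvexPoly(hull,cv2.convexHull(np.stack([xs,ys],1).astype(np.int32)),1)
                           ~~~~~~~~~~~~~~~~~~^^^^^^^^^^^^^^^^^^^^^^^^^^^^^^^^^^^^^^^^^^^^^^^^^^^^^^^^^^^^^
cv2.error: OpenCV(4.12.0) /io/opencv/modules/imgproc/src/drawing.cpp:2404: error: (-215:Assertion failed) points.checkVector(2, CV_32S) >= 0 in function 'fillConvexPoly'
```

View pics/w18.png

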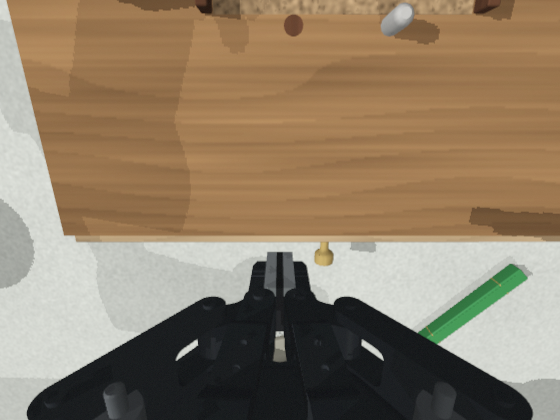

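The wrist camera no longer sees the bay interior, only its front edge at the top, so I'll use the top view.

Run:
```python
from h import *
look('top','t19')
```

```text
top bay mm L [-12.8  96.1] R [ -12.8 -123.4] ang -0.0 size [0.2196 0.0285] h 0.1232 | world L [0.6329 0.0786] R [ 0.6381 -0.1409]
```

View pics/t19.png

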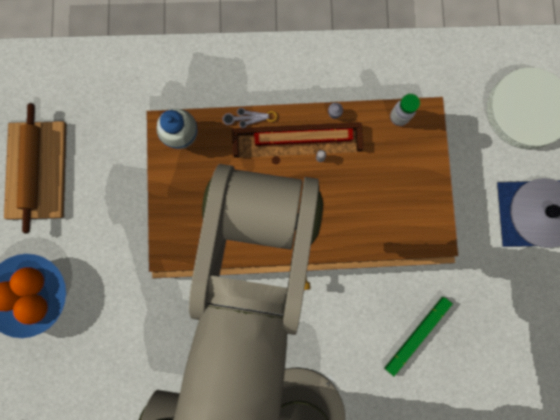

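The case lies flat along the back rail, both ends at x = -12.8 mm, angle 0. In the pictures the jar, bottle, weight and spoons look unmoved and the drawer is shut. I'll hand it in.

Run:
```python
from bench import ctrl
print(ctrl.job_done())
```

```text
the job is handed in; nothing more can be done
None
```

The case is in the bay, lying flat along the back rail, and I handed the job in at about 17.5 s. It was moved only by pushes with the shut fingertips and never gripped or lifted.

**What I did**
1. I slid the case left by its right end, then turned its right end into the gap beside the post.
2. I pushed it along its length behind the post and swung the left end in.
3. I pushed the left end home and then the right. The right push backed the left end off about 3 mm, so I nudged the left home again.

**Last checks**
- **Case:** the top camera puts both end centres at x = -12.8 mm, with y = +96 and -123 mm and an angle of 0.00 rad. The limit is -21 to 0 mm.
- **On the way in:** I measured the right end at x = -32 mm while the left was at -139 mm, so one end was in with the other still out.
- **Bystanders and drawer:** the jar, bottle, weight and spoons look unmoved in the last top picture. The drawer looked shut in the last wrist picture. I judged these by eye and did not measure them.
- **Forces:** the highest I read at the end of a move was about 18 N.

**What failed or disagreed:** the last wrist picture did not show the case, so its measuring script failed and the final case check rests on the top camera alone. Where both cameras saw the whole case at the start, they agreed to about 1 mm.

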